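Load the amber filter and swing its arm home on the illuminator

TASK

Put the amber filter into the empty round holder of the swung-out black arm on the illuminator base and let go of it. Then push the arm's upright finger post, so that the arm turns about its pivot past the spring click until it bears on the rubber-tipped stop screw; press it home there with about 10 N at the post for a full second, feeling for the stop and never ramming it, and let go so that the filter stays seated over the lamp and the arm rests on the stop. Leave the green and blue filters alone.

Things in the scene. Friction and masses are not known exactly. Their poses are not given: they have to be found in the camera images.
- base: taupe enamelled illuminator base, a fixed box 320 (x) x 300 (y) x 50 mm tall; origin at the centre of its underside. The arm's pivot is at (+130, -60) mm, the lamp lens at (+15, -60). Past the arm's free end a low black housing (top 72 mm above the table) holds the steel spring click roller, 36 mm across, at about (-95, -46). A small steel objective stands near (+125, +115) and is not needed.
- swing_arm: flat black arm, 26 mm wide, 12 thick, hinged on a fixed upright pin. Origin: on the pin's axis at the arm's underside, 56 mm above the table; x runs along the arm to its round free end, 218 mm away; z up. It starts swung out and stays where left. Turn it home anticlockwise seen from above (positive about z); home, its x points along the base's -x, within about 0.05 rad.
- post (a point): top centre of the arm's upright aluminium finger post, 16 mm in diameter, from 68 to 108 mm above the table, 190 mm from the pivot. Push it sideways, square to the arm. The greased pivot drags about 33 N per m/s here. For the last 45 mm or so the spring roller first resists (up to about 3 N here), then presses the arm lightly on to the stop.
- cell (a point): centre of the inner floor of the round filter holder in the arm, 115 mm from the pivot along the arm, 60 mm above the table. The holder is open at the top: inner diameter 50 mm, outer 62 mm, rim 8 mm above this floor.
- stop_block: grey block fixed on the base, 30 x 25 x 30 mm; origin at the centre of its underside, axes as the base. From its +y face a stop screw with a black rubber ball tip meets the arm's side 165 mm from the pivot. It projects 18 to 32 mm, set by hand, not measured: find it by feel. The stop is stiff: 3 to 4 N per mm felt at the post; over 22 N on it is too much.
- amber_filter: loose amber filter: dark grey cylindrical mount 44 mm in diameter and 24 mm tall, amber glass on top and a band of the same colour near the top, about 60 g. Origin: centre of its underside, z up. Starts on the wooden rack, 12 mm above the table. This is the one to load. In the holder it stands 16 mm above the rim.
- green_filter: loose green filter: dark grey cylindrical mount 44 mm in diameter and 24 mm tall, green glass on top and a band of the same colour near the top, about 60 g. Origin: centre of its underside, z up. Starts on the wooden rack, 12 mm above the table.
- blue_filter: loose blue filter: dark grey cylindrical mount 44 mm in diameter and 24 mm tall, blue glass on top and a band of the same colour near the top, about 60 g. Origin: centre of its underside, z up. Starts on the wooden rack, 12 mm above the table.
Things that resemble listed ones, but are neither listed nor needed, are in the scene too. What is shaped like the amber_filter but pink or red is not meant.

How it is judged:
By the outcome, as a careful person would: the job done as asked, in the order asked, and still so for the second after the job is handed in, with the robot touching nothing.
It also fails if it takes over 72 s, if anything falls off the work surface, if the arm or the gripper's body presses on something with over 40 N, if the wrist force passes 120 N, or if a joint passes its speed limit or range.

ROBOT

A 6-joint arm with a two-finger parallel gripper is mounted at the origin on the work surface. World frame = base frame: x ahead of the robot, y to its left, z up, the work surface at z = 0. Lengths are in mm, angles in rad, forces in N, time in s.
With the tool pointing down it reaches from about 350 to 975 mm from the base axis. Payload 7.1 kg.
Tool frame: the origin (TCP) lies at the centre of the arm's flange, where the gripper is bolted on; the fingertips stand 182 mm ahead of it and the grasp point (between the pads) lies 163 mm ahead of it; x points along the fingers, y is the direction in which the jaws open and shut, and the axes are right-handed (so a half turn about x gives the same grasp; the last joint's range is limited). The gripper opens to 88 mm and grips with 3 to 60 N. Pads are 20 mm wide; open, the fingers measure 115 mm over their backs; the gripper's body (75 mm by 178 mm) begins 61 mm behind the grasp point.
Start: joints at [1.206, 0.423, 1.63, -0, 1.089, -0.019], TCP at [211.812, 587.998, 404.675] pointing down, gripper open.
Joint ranges: [-3, 3], [-0.9, 2.11], [0.09, 2.58], [-1.31, 4.45], [0.11, 2.69], [-2.54, 2.54]. Speed limits (rad/s): [2.39, 2.39, 3.01, 3.14, 3.14, 3.14].

INTERFACE

Orientations are given as a rotation vector (axis times angle).
In Python, from workcell import readout, viewer, workorder, models gives the robot as it stands. The module is installed in compiled form; this text tells all that it offers.
- The arm moves only by the tool apply_moves, never from a script. Its argument "commands" is a list that holds one entry, the list of rows, each a list of 4 numbers: the shift along the world's x, y, z in m, then the turn about the world's z in rad. A call has 1 to 8 rows; each row is the pose to reach, as a shift and turn from the pose commanded when the call began; what a row does not reach only later rows make up. A row lasts 1/8 s, in which the tool goes at most 62.5 mm and 10.7 degrees, less where a joint would pass 70% of its speed; a pose out of reach is approached as far as the arm can. A call with a gripper value outside its range is refused whole. "gripper" is the finger opening in m, from 0 to 0.0878, set as the call begins (left out, the last holds). The fingers move at their own pace and stop on an object; the grip force is fixed at half the most. Time passes only in rows, so rows that repeat a pose let the fingers close. It gives the time, the measured TCP pose, the force and the opening at its end, in the units of the state.
- readout.get_obs(): the state, without advancing time (a new reading comes with each control period).
- viewer.get_image(name): name is "scene" or "top"; returns a dict with "color" (480x640x3 uint8, red, green, blue), "vertical_fov" (degrees; the focal length in pixels is half the picture's height over the tangent of half this angle, whatever the lens; pixels are square), "cx", "cy" (the principal point, pixels), "D" ([k1, k2, p1, p2, k3] as OpenCV has them; the pictures are not rectified), "rvec" (rotation vector, rad) and "tvec" (3), from world to camera coordinates, as OpenCV has them. Camera axes: x right, y down, z forward; pixel columns grow to the right and rows downward; lengths in mm; the calibration is good to about 2 mm. A picture is of the moment at which its call begins. There is no depth.
- workorder.close_job(): hands the job in, once; it reports no verdict.
Trained networks look in the newest picture that a camera, given by its name, has taken for a name from the list of things; names that differ only in an ending like _2 or _b are one class to them, and where a whole thing is asked for, a point or a joint stands for the part that bears it (a point fixed in the world has none). Each returns a list of dicts, best first, with "conf" (0 to 1); they miss things now and then, are a little off and sometimes report something else, mostly with a low value. They report only what shows in the picture. A call takes as long as a camera call. They do not tell look-alikes from the thing itself.
- models.search_frame(camera, label): "position" ([x, y, z] in mm, in world coordinates, good to about 4 mm: the middle of the surface that is visible of it).
- models.place_of(camera, label): "position" ([x, y, z] in mm, in world coordinates, good to about 4 mm: a listed point, or the origin of a listed thing).
The state is a dict: "t": time; "qpos": joint angles; "qvel": joint speeds; "joint_torque": joint torques, N m; "ee_pos": TCP position; "orientation": TCP orientation; "ft_force": force on the tool from outside, world axes, zero at the start; "moment": the same for the moment, N m; "width": finger opening in mm.
Only numpy, scipy, OpenCV 4.12 (cv2) and the standard library are available. Lean on these libraries where they do the work, as an engineer would, in place of code of your own. Each camera call takes 0.05 s, during which the arm holds its last target.

## Working session

There is one attempt and no reset: what is moved stays moved. The work goes in short steps, Python scripts to look and compute and a tool call to move; the robot and the scene stay as the last step left them, time stands still between calls to the robot, and variables do not carry over. Pictures are saved under pics/ and viewed, and the job is handed in when it is done.

Besides the shell and the picture viewer there is one more tool, called after ">>>" by a JSON object that holds its "api" and its "payload", one argument or row to a line. apply_moves: Moves the arm, as the interface text tells. Its arguments: {"type":"object","properties":{"commands":{"type":"array","items":{"type":"array","items":{"type":"array","items":{"type":"number"}}}},"gripper":{"type":"number"}},"required":["commands"]}

```bash
mkdir -p pics; cat > h.py <<'E'
import numpy as np, cv2
from workcell import readout, viewer, workorder, models
def snap(n,f):
    im=viewer.get_image(n); cv2.imwrite('pics/'+f,im['color'][:,:,::-1]); return im
def K(im):
    f=240/np.tan(np.radians(im['vertical_fov'])/2)
    return np.array([[f,0,im['cx']],[0,f,im['cy']],[0,0,1.]])
def proj(im,P):
    return cv2.projectPoints(np.array(P,float).reshape(-1,3),np.array(im['rvec'],float),np.array(im['tvec'],float),K(im),np.array(im['D'],float))[0].reshape(-1,2)
def ray(im,uv,z):
    p=cv2.undistortPoints(np.array(uv,float).reshape(-1,1,2),K(im),np.array(im['D'],float)).reshape(-1,2)
    R=cv2.Rodrigues(np.array(im['rvec'],float))[0];t=np.array(im['tvec'],float).reshape(3)
    C=-R.T@t; d=np.c_[p,np.ones(len(p))]@R
    return C+d*((z-C[2])/d[:,2])[:,None]
E
python3 - <<'E'
from h import *
print(readout.get_obs())
for c in ['scene','top']:
    im=snap(c,c+'0.png')
    for l in ['base','swing_arm','post','cell','stop_block','amber_filter','green_filter','blue_filter']:
        print(c,l,[(np.round(d['position'],1).tolist(),round(d['conf'],2)) for d in models.place_of(c,l)[:3]])
    print(im['rvec'],im['tvec'])
E
```

```text
{'t': 0.0, 'qpos': array([ 1.20599034e+00,  4.23811527e-01,  1.63070119e+00,  1.53941072e-05,
        1.08857460e+00, -1.89858017e-02]), 'qvel': array([ 1.72562487e-03, -5.05843557e-05,  3.26309462e-04,  5.27628094e-04,
        1.31043736e-03,  4.05674118e-04]), 'joint_torque': array([-1.25818828e-03, -5.44633842e+01, -2.73658955e+01,  6.43273001e-02,
        2.30491109e-02, -1.60384880e-04]), 'ee_pos': array([211.71980197, 587.74571026, 403.91539307]), 'orientation': array([ 0.27022335,  1.554007  , -0.27253349]), 'ft_force': array([ 0.27316034, -0.7491664 ,  0.14119503]), 'moment': array([ 0.00318201,  0.00713204, -0.02049386]), 'width': 87.82797802418715}
scene base [([534.0, 109.6, -1.6], 0.58)]
scene swing_arm [([655.3, 28.8, 55.3], 0.91)]
scene post [([558.8, 190.8, 104.4], 0.58)]
scene cell [([594.9, 125.2, 58.8], 0.61)]
scene stop_block [([480.0, 6.3, 53.1], 0.88)]
scene amber_filter [([490.8, -457.9, -2.2], 0.86), ([521.1, -222.1, -0.6], 0.77), ([519.9, -348.0, 12.7], 0.56)]
scene green_filter [([445.6, -339.6, 14.4], 0.73)]
scene blue_filter [([601.1, -364.0, 10.9], 0.84)]
[ 1.57860556  2.19548698 -0.67180945] [ 322.23880924 -349.73558413 1532.78601645]
top base [([535.2, 108.5, 2.8], 0.69)]
top swing_arm [([655.6, 32.0, 55.5], 0.93)]
top post [([654.4, 32.9, 55.6], 0.18)]
top cell [([592.5, 126.4, 56.4], 0.92)]
top stop_block [([481.5, 6.8, 49.4], 0.72)]
top amber_filter [([492.0, -460.3, -2.1], 0.84), ([523.2, -223.8, -0.6], 0.77), ([524.6, -347.7, 13.2], 0.59)]
top green_filter [([443.4, -339.5, 15.0], 0.68)]
top blue_filter [([655.3, 33.9, 57.9], 0.74), ([600.3, -365.2, 12.8], 0.68)]
[ 2.14397734 -2.17924005  0.0652557 ] [-113.88094247  598.60246895 1047.59289601]
```

View pics/scene0.png

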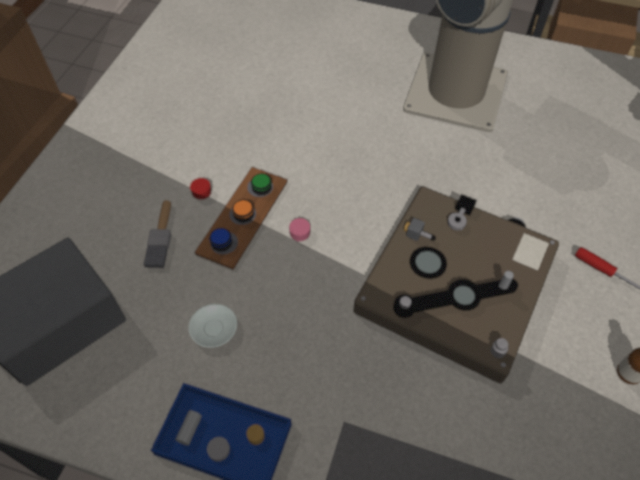

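View pics/top0.png

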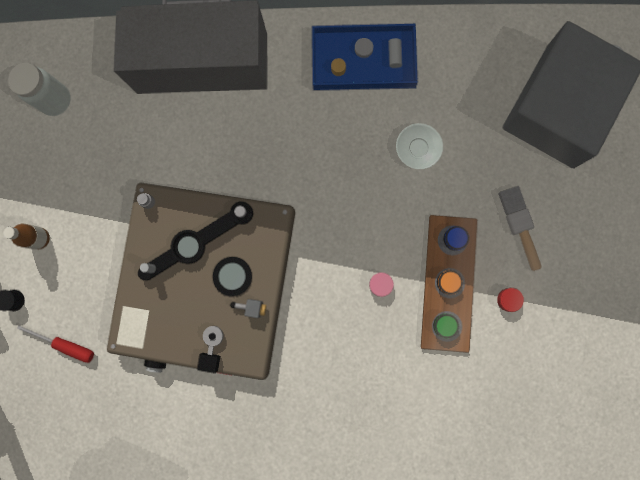

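The amber filter is the middle one on the rack, at top (450,282) and scene (243,210). Red and pink look-alikes stand off the rack. The swung-out arm has its empty cell at top (188,247), its post at (148,269) and its pivot at (241,212).

```bash
python3 - <<'E'
from h import *
ims={c:viewer.get_image(c) for c in ['top','scene']}
for c,(u,v) in {'top':(450,282),'scene':(243,210)}.items():
    im=ims[c]; hsv=cv2.cvtColor(im['color'],cv2.COLOR_RGB2HSV)
    m=((hsv[...,0]<16)&(hsv[...,1]>170)&(hsv[...,2]>120)).astype(np.uint8)
    M=np.zeros_like(m); M[v-16:v+16,u-16:u+16]=m[v-16:v+16,u-16:u+16]
    ys,xs=np.nonzero(M); print(c,len(xs),xs.mean(),ys.mean(),ray(im,[xs.mean(),ys.mean()],36))
for c in ims:
    im=ims[c]
    k=cv2.resize(im['color'][190:390,100:310] if c=='top' else im['color'][180:390,350:570],None,fx=3,fy=3,interpolation=cv2.INTER_CUBIC)
    cv2.imwrite(f'pics/{c}_arm.png',k[:600,:800,::-1])
    print(c,'post/pivot/cell guess',proj(im,[[551,190,108],[655,31,68],[593,126,68]]))
q=readout.get_obs()['orientation']; print(cv2.Rodrigues(q)[0].round(3))
E
```

```text
top 71 444.3943661971831 279.7323943661972 [[ 527.28247407 -334.22166746   36.        ]]
scene 207 242.28985507246378 207.27053140096618 [[ 523.30608575 -347.10382513   36.        ]]
top post/pivot/cell guess [[145.04031779 269.43759825]
 [240.28981224 211.10617279]
 [187.7885945  246.5144757 ]]
scene post/pivot/cell guess [[508.84351914 272.08373674]
 [405.85015923 305.93212001]
 [464.58276106 292.26050897]]
[[ 0.     0.339  0.941]
 [ 0.     0.941 -0.339]
 [-1.     0.     0.   ]]
```

View pics/top_arm.png

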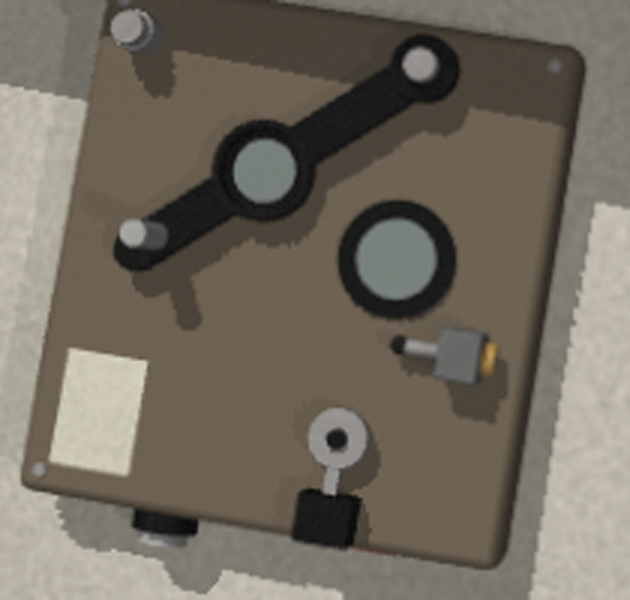

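View pics/scene_arm.png

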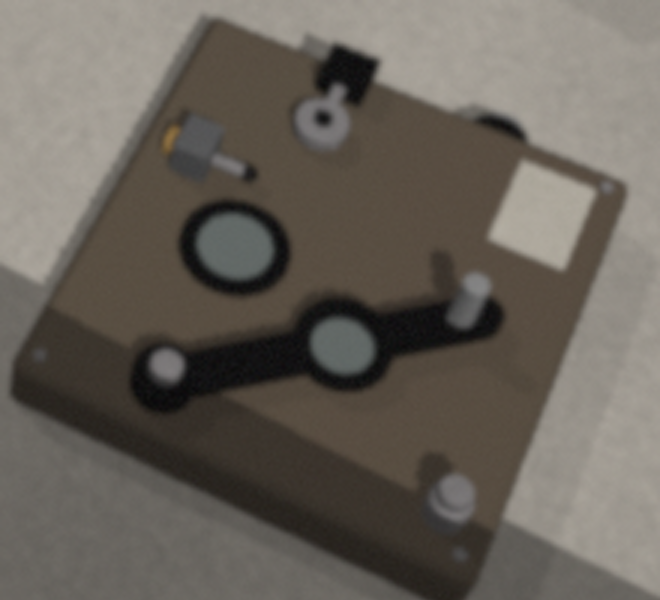

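```bash
python3 - <<'E'
from h import *
ims={c:viewer.get_image(c) for c in ['top','scene']}
def cen(c,f,u,v,r=20):
    im=ims[c];a=cv2.GaussianBlur(im['color'],(3,3),0);hsv=cv2.cvtColor(a,cv2.COLOR_RGB2HSV).astype(int)
    m=f(hsv,a.astype(int)).astype(np.uint8); n,l,s,ce=cv2.connectedComponentsWithStats(m)
    k=l[v,u]; return s[k],ce[k]
# amber
for c,(u,v) in {'top':(450,282),'scene':(243,210)}.items():
    im=ims[c]; print(c,'amber px',im['color'][v,u], im['color'][v,u+14],im['color'][v+14,u])
    for T in (170,190,210):
        s,ce=cen(c,lambda h,a:(h[...,0]<16)&(a[...,0]>T-20)&(h[...,1]>T),u,v)
        print(T,s,ce,ray(im,ce,36))
for c,(u,v) in {'top':(188,247),'scene':(464,295)}.items():
    im=ims[c]; print(c,'cell px',im['color'][v,u])
    s,ce=cen(c,lambda h,a:a.sum(2)>200,u,v); print(s,ce,ray(im,ce,60))
    s,ce=cen(c,lambda h,a:a.sum(2)>260,u,v); print(s,ce,ray(im,ce,60))
for c,(u,v) in {'top':(232,277),'scene':(428,262)}.items():
    im=ims[c]
    s,ce=cen(c,lambda h,a:a.sum(2)>230,u,v); print('lens',s,ce,ray(im,ce,52))
print(ray(ims['top'],[[144,268],[148.0,272.5]],108), ray(ims['scene'],[350+477/3,180+284/3],108))
print('pivot top', ray(ims['top'],[100+420/3,190+65/3],76), ray(ims['scene'],[350+167/3,180+362/3],76))
for c,(u,v) in {'top':(450,282),'scene':(243,210)}.items():
    k=cv2.resize(ims[c]['color'][v-40:v+40,u-40:u+40],None,fx=6,fy=6,interpolation=cv2.INTER_CUBIC); cv2.imwrite(f'pics/{c}_amb.png',k[...,::-1])
E
```

```text
top amber px [198 127  69] [89 80 75] [86 82 80]
170 [     0      0    640    480 306834] [319.57026927 239.40116806] [[ 604.67931706 -109.05821219   36.        ]]
190 [     0      0    640    480 307200] [319.5 239.5] [[ 604.50018597 -108.92722878   36.        ]]
210 [     0      0    640    480 307200] [319.5 239.5] [[ 604.50018597 -108.92722878   36.        ]]
scene amber px [180 105  52] [108  74  51] [58 48 42]
170 [235 201  16  13 164] [242.26829268 207.18292683] [[ 523.1111811  -347.23354436   36.        ]]
190 [     0      0    640    480 307200] [319.5 239.5] [[ 547.98880696 -169.98225052   36.        ]]
210 [     0      0    640    480 307200] [319.5 239.5] [[ 547.98880696 -169.98225052   36.        ]]
top cell px [120 127 122]
[178 236  21  22 356] [187.76404494 246.42977528] [[593.87532368 128.23188678  60.        ]]
[178 237  20  20 324] [187.70061728 246.57716049] [[593.61029724 128.34662213  60.        ]]
scene cell px [ 98 104 102]
[454 286  21  18 298] [463.69127517 294.72818792] [[593.76651398 126.06414156  60.        ]]
[455 287  19  16 238] [463.72689076 294.71008403] [[593.70791522 126.11882776  60.        ]]
lens [219 263  26  27 560] [231.57142857 275.92857143] [[539.83089149  49.91159977  52.        ]]
lens [416 252  25  20 391] [427.88235294 261.61892583] [[539.57185688  47.42906089  52.        ]]
[[553.50842348 191.87194114 108.        ]
 [545.64434138 184.70287823 108.        ]] [[556.30196485 191.09937381 108.        ]]
pivot top [[652.80006239  30.07522457  76.        ]] [[649.14261285  28.22972562  76.        ]]
```

View pics/top_amb.png

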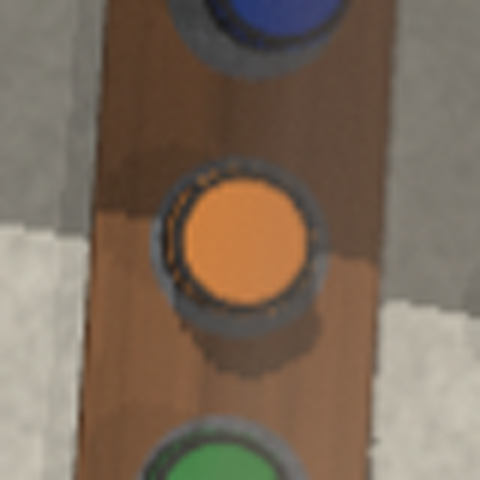

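```bash
python3 - <<'E'
from h import *
im=viewer.get_image('top'); print(ray(im,[[450.4,281.8]],36))
im=viewer.get_image('scene'); 
k=cv2.resize(im['color'][170:250,203:283],None,fx=6,fy=6,interpolation=cv2.INTER_CUBIC); cv2.imwrite('pics/scene_amb2.png',k[...,::-1])
print(ray(im,[[242.3,209]],36))
E
```

```text
[[ 523.34780813 -344.99481167   36.        ]]
[[ 527.42235642 -345.35829316   36.        ]]
```

View pics/scene_amb2.png

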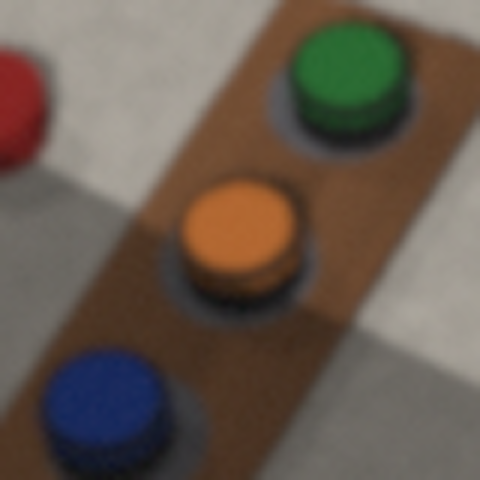

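>>> {"api": "apply_moves", "payload": {
  "commands": [
    [[0.02,-0.06,0,0.02],[0.04,-0.12,0,0.05],[0.06,-0.178,0,0.08],[0.08,-0.236,0,0.1],[0.1,-0.295,0,0.12],[0.12,-0.353,0,0.14],[0.14,-0.412,0,0.16],[0.156,-0.468,0,0.187]]
  ]
}}

```text
t: 2.2
ee_pos: [368.2, 118.1, 405.1]
orientation: [0.124, 1.566, -0.124]
ft_force: [1.5, 0.5, -0.2]
width: 87.6
```

>>> {"api": "apply_moves", "payload": {
  "commands": [
    [[0.02,-0.058,0,0],[0.04,-0.116,0,0],[0.06,-0.174,0,0],[0.08,-0.232,0,0],[0.1,-0.29,-0.01,0],[0.12,-0.348,-0.03,0],[0.138,-0.406,-0.05,0],[0.155,-0.466,-0.07,0]]
  ]
}}

```text
t: 3.2
ee_pos: [521.5, -342.2, 336.0]
orientation: [0.125, 1.567, -0.125]
ft_force: [0.4, -0.4, 0.8]
width: 87.9
```

```bash
python3 - <<'E'
from h import *
o=readout.get_obs();print(o['t'],o['ee_pos'],o['ft_force'],cv2.Rodrigues(o['orientation'])[0].round(3))
im=snap('top','t2.png')
E
```

```text
3.2 [ 521.5441656  -342.15501615  336.04812319] [ 0.38159278 -0.37588953  0.80549385] [[ 0.     0.158  0.987]
 [-0.     0.987 -0.158]
 [-1.    -0.     0.   ]]
```

View pics/t2.png

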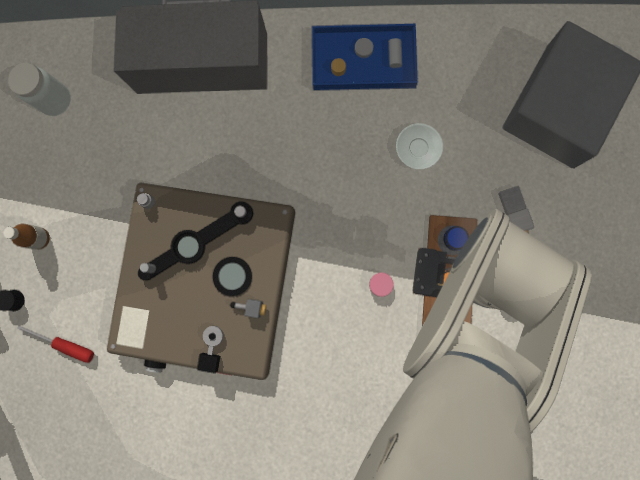

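>>> {"api": "apply_moves", "payload": {
  "commands": [
    [[0,0,-0.03,0],[0,0,-0.06,0],[0,0,-0.085,0],[0,0,-0.105,0],[0,0,-0.12,0],[0,0,-0.129,0],[0,0,-0.129,0],[0,0,-0.129,0]]
  ]
}}

```text
t: 4.25
ee_pos: [521.4, -340.3, 208.3]
orientation: [0.124, 1.566, -0.125]
ft_force: [0.3, 0.2, 0.8]
width: 87.7
```

```bash
python3 - <<'E'
from h import *
im=snap('scene','s3.png')
k=cv2.resize(im['color'][130:280,143:343],None,fx=4,fy=4,interpolation=cv2.INTER_CUBIC); cv2.imwrite('pics/s3c.png',k[...,::-1])
E
```

```text
(no output)
```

View pics/s3c.png

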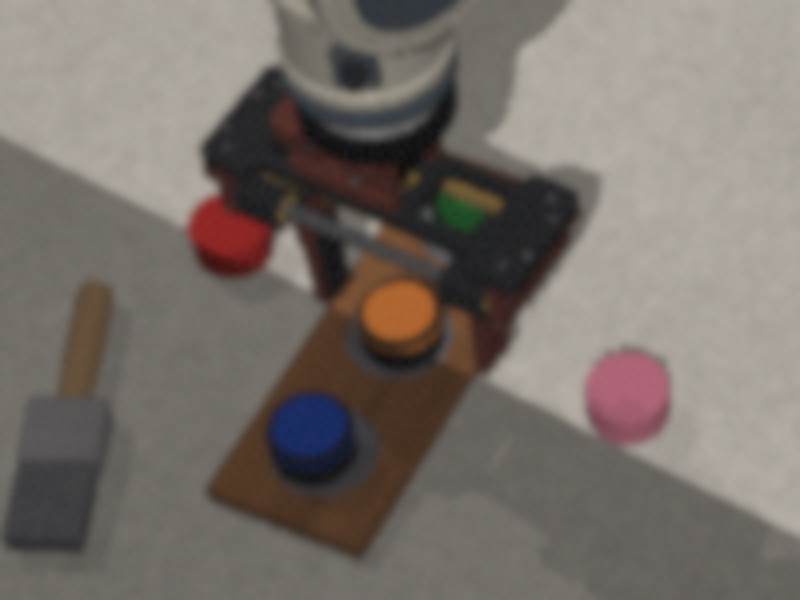

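```bash
python3 - <<'E'
from h import *
for i in range(3):
    viewer.get_image('top');o=readout.get_obs();print(o['t'],o['ee_pos'],o['qvel'].round(4),o['ft_force'])
im=snap('top','t4.png')
cv2.imwrite('pics/t4c.png',cv2.resize(im['color'][210:360,350:550],None,fx=4,fy=4,interpolation=cv2.INTER_CUBIC)[...,::-1])
E
```

```text
4.35 [ 521.39685924 -340.26173542  208.42790531] [ 0.0004 -0.0002  0.0008  0.0014 -0.0014  0.0005] [ 0.51381003  0.39605075 -0.18175848]
4.4 [ 521.3676841  -340.21857642  208.35131854] [-0.0004  0.0022  0.0014 -0.0003 -0.0001 -0.0002] [ 0.6097116  -0.02842199 -0.62593341]
4.45 [ 521.30804859 -340.19293908  208.26028848] [ 0.0007  0.004   0.0018  0.0006 -0.      0.0001] [-0.19041538 -0.28561628 -0.27406142]
```

View pics/t4c.png

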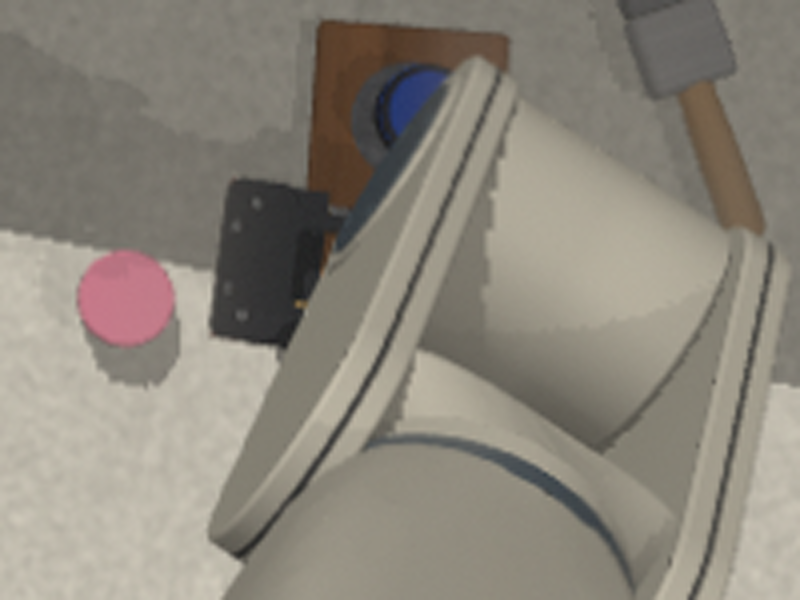

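>>> {"api": "apply_moves", "payload": {
  "commands": [
    [[0.001,-0.003,-0.001,0],[0.002,-0.006,-0.002,0],[0.002,-0.006,-0.002,0],[0.002,-0.006,-0.002,0]]
  ]
}}

```text
t: 5.0
ee_pos: [523.1, -346.1, 205.6]
orientation: [0.125, 1.567, -0.125]
ft_force: [0.1, 0.5, -0.6]
width: 87.9
```

>>> {"api": "apply_moves", "payload": {
  "commands": [
    [[0,0,0,0],[0,0,0,0],[0,0,0,0],[0,0,0,0],[0,0,0,0]]
  ],
  "gripper": 0.035
}}

```text
t: 5.62
ee_pos: [523.1, -346.1, 205.7]
orientation: [0.125, 1.567, -0.125]
ft_force: [-0.2, -0.2, 0.1]
width: 43.2
```

>>> {"api": "apply_moves", "payload": {
  "commands": [
    [[0,0,0.02,0],[0,0,0.05,0],[0.003,0.02,0.09,0],[0.009,0.06,0.12,0],[0.016,0.11,0.13,0],[0.024,0.16,0.13,0],[0.031,0.21,0.13,0],[0.039,0.26,0.13,0]]
  ]
}}

```text
t: 6.62
ee_pos: [562.2, -84.5, 337.2]
orientation: [0.125, 1.566, -0.125]
ft_force: [1.2, 0.1, -1.2]
width: 43.1
```

>>> {"api": "apply_moves", "payload": {
  "commands": [
    [[0.007,0.05,0,0],[0.014,0.095,0,0],[0.02,0.135,0,0],[0.025,0.17,0,0],[0.029,0.195,-0.01,0],[0.031,0.21,-0.02,0],[0.032,0.214,-0.03,0],[0.032,0.214,-0.03,0]]
  ]
}}

```text
t: 7.62
ee_pos: [593.7, 127.4, 304.8]
orientation: [0.124, 1.569, -0.125]
ft_force: [-0.0, -0.2, -0.1]
width: 43.4
```

```bash
python3 - <<'E'
from h import *
o=readout.get_obs();print(o['t'],o['ee_pos'],o['ft_force'],o['width'])
for c,(a,b) in {'top':(170,110),'scene':(180,350)}.items():
    im=snap(c,c+'5.png')
    cv2.imwrite(f'pics/{c}5c.png',cv2.resize(im['color'][a:a+150,b:b+200],None,fx=4,fy=4,interpolation=cv2.INTER_CUBIC)[...,::-1])
E
```

```text
7.625 [593.73812641 127.42066965 304.77264552] [-0.03288662 -0.17146266 -0.08901389] 43.420226785443596
```

View pics/top5c.png

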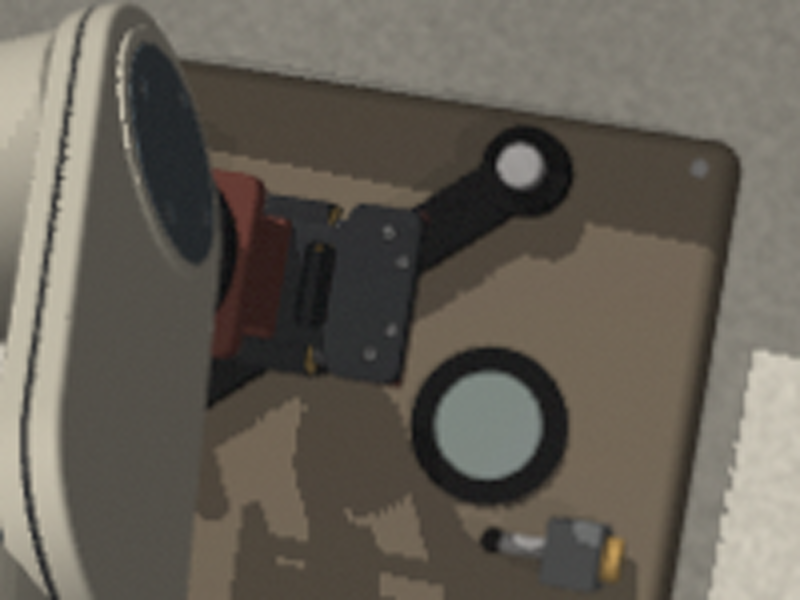

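View pics/scene5c.png

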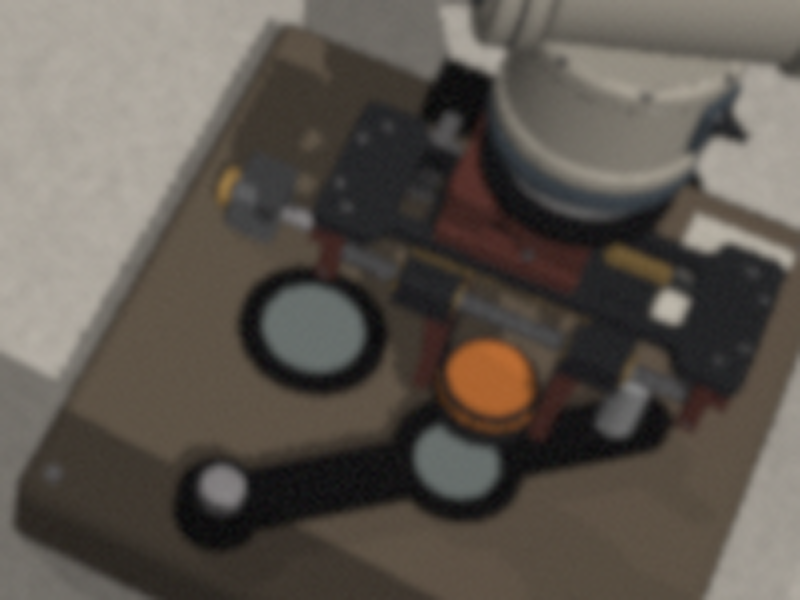

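```bash
python3 - <<'E'
from h import *
im=viewer.get_image('scene'); a=im['color'].astype(int)
m=((a[...,0]-a[...,2]>70)).astype(np.uint8)
n,l,s,ce=cv2.connectedComponentsWithStats(m)
k=l[274,472]; print(s[k],ce[k]); 
print(ray(im,[490/4+350-.4,378/4+180-.4],135), ray(im,[350+458/4-.4,180+460/4-.4],60))
th=np.linspace(0,6.3,13)[:-1]
print(proj(im,[593.7,127.4,135]),proj(im,[593.7,127,60]))
for b in (70,95,120):
  m=((a[...,0]-a[...,2]>b)).astype(np.uint8);n,l,s,ce=cv2.connectedComponentsWithStats(m);k=l[274,472];print(b,s[k],ce[k])
E
```

```text
[462 265  21  19 322] [472.16149068 274.09937888]
[[594.03959668 126.24275998 135.        ]] [[593.25860503 126.72407054  60.        ]]
[[472.7970535  274.12558674]] [[464.20204208 294.84259494]]
70 [462 265  21  19 322] [472.16149068 274.09937888]
95 [462 266  20  18 276] [472.0615942  274.13405797]
120 [464 266  17  16 207] [472.12077295 273.89855072]
```

>>> {"api": "apply_moves", "payload": {
  "commands": [
    [[0,0,-0.012,0],[0,0,-0.025,0],[0,0,-0.035,0],[0,0,-0.04,0],[0,0,-0.044,0],[0,0,-0.047,0],[0,0,-0.049,0],[0,0,-0.049,0]]
  ]
}}

```text
t: 8.78
ee_pos: [594.1, 127.9, 256.7]
orientation: [0.125, 1.567, -0.125]
ft_force: [0.0, -0.2, -0.1]
width: 43.3
```

>>> {"api": "apply_moves", "payload": {
  "commands": [
    [[0,0,-0.001,0],[0,0,-0.002,0],[0,0,-0.0025,0],[0,0,-0.0025,0]]
  ]
}}

```text
t: 9.28
ee_pos: [594.1, 127.9, 254.1]
orientation: [0.125, 1.567, -0.125]
ft_force: [0.5, 0.5, -1.2]
width: 42.9
```

>>> {"api": "apply_moves", "payload": {
  "commands": [
    [[0,0,0,0],[0,0,0,0],[0,0,0,0],[0,0,0,0]]
  ],
  "gripper": 0.058
}}

```text
t: 9.78
ee_pos: [594.1, 127.9, 254.2]
orientation: [0.125, 1.567, -0.125]
ft_force: [-0.4, 0.8, -0.3]
width: 58.0
```

>>> {"api": "apply_moves", "payload": {
  "commands": [
    [[0,0,0.01,0],[0,0,0.03,0],[0,0,0.06,0],[0,0,0.08,0],[0,0,0.08,0]]
  ]
}}

```text
t: 10.4
ee_pos: [594.8, 128.1, 337.2]
orientation: [0.126, 1.562, -0.124]
ft_force: [-0.2, -0.9, -0.1]
width: 58.0
```

```bash
python3 - <<'E'
from h import *
o=readout.get_obs();print(o['t'],o['ee_pos'],o['ft_force'],o['width'])
for c,(a,b) in {'scene':(180,350)}.items():
    im=snap(c,c+'6.png')
    cv2.imwrite(f'pics/{c}6c.png',cv2.resize(im['color'][a:a+150,b:b+200],None,fx=4,fy=4,interpolation=cv2.INTER_CUBIC)[...,::-1])
    print(proj(im,[[593.7,127,84],[593.7,127,60],[593.7,127,68]])*1)
E
```

```text
10.4 [594.81354288 128.05591065 337.15325206] [-0.24144964 -0.91958402 -0.09501845] 57.97387975234167
[[466.77719153 288.44153285]
 [464.20204208 294.84259494]
 [465.05027711 292.73364065]]
```

View pics/scene6c.png

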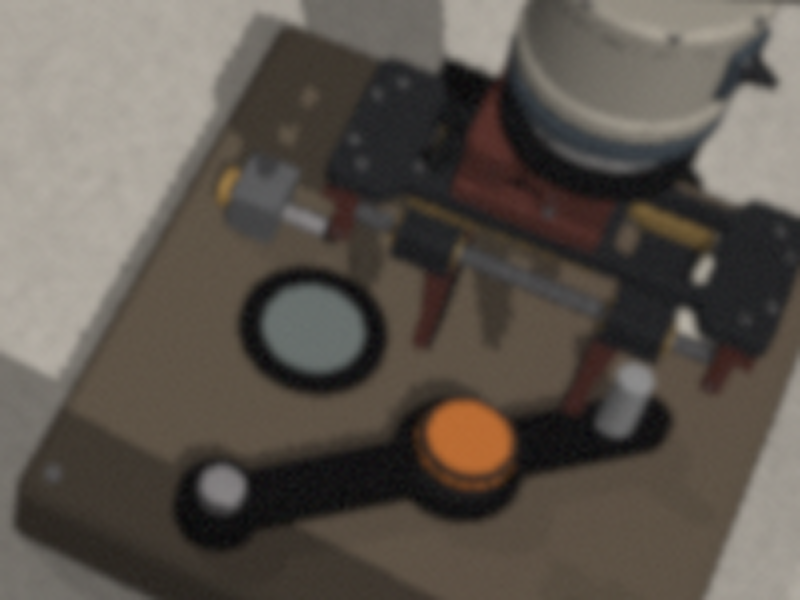

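The filter is seated: its glass shows at scene (466.6, 288.6), against a predicted (466.8, 288.4) for fully down. Next I close the fingers, turn the tool and go behind the post.

>>> {"api": "apply_moves", "payload": {
  "commands": [
    [[0,0.02,0,-0.18],[-0.001,0.04,0,-0.36],[-0.002,0.06,0,-0.54],[-0.004,0.075,0,-0.72],[-0.005,0.083,0,-0.9],[-0.005,0.084,0,-1.08],[-0.005,0.084,0,-1.26],[-0.005,0.084,0,-1.44]]
  ],
  "gripper": 0
}}

```text
t: 11.45
ee_pos: [588.7, 211.9, 333.1]
orientation: [1.233, 1.194, -1.236]
ft_force: [0.6, 1.1, 0.8]
width: 0.4
```

>>> {"api": "apply_moves", "payload": {
  "commands": [
    [[0,0,0,-0.18],[0,0,0,-0.36],[0,0,0,-0.54],[0,0,0,-0.72],[0,0,0,-0.9],[0,0,0,-1.0],[0,0,0,-1.0]]
  ]
}}

```text
t: 12.32
ee_pos: [588.8, 211.8, 333.3]
orientation: [1.913, 0.534, -1.916]
ft_force: [0.2, -0.8, -0.5]
width: 0.7
```

```bash
python3 - <<'E'
from h import *
o=readout.get_obs();print(o['t'],o['ee_pos'],o['ft_force'],o['width'],o['qpos'].round(2),cv2.Rodrigues(o['orientation'])[0].round(3))
for c,(a,b) in {'top':(170,60),'scene':(180,350)}.items():
    im=snap(c,c+'7.png')
    cv2.imwrite(f'pics/{c}7c.png',cv2.resize(im['color'][a:a+150,b:b+200],None,fx=4,fy=4,interpolation=cv2.INTER_CUBIC)[...,::-1])
E
```

```text
12.325 [588.81894906 211.80076044 333.28189293] [ 0.18067806 -0.77161751 -0.50180284] 0.6560155809738828 [0.33 0.51 1.68 0.   0.96 1.35] [[-0.002  0.517 -0.856]
 [-0.    -0.856 -0.517]
 [-1.    -0.     0.002]]
```

View pics/scene7c.png

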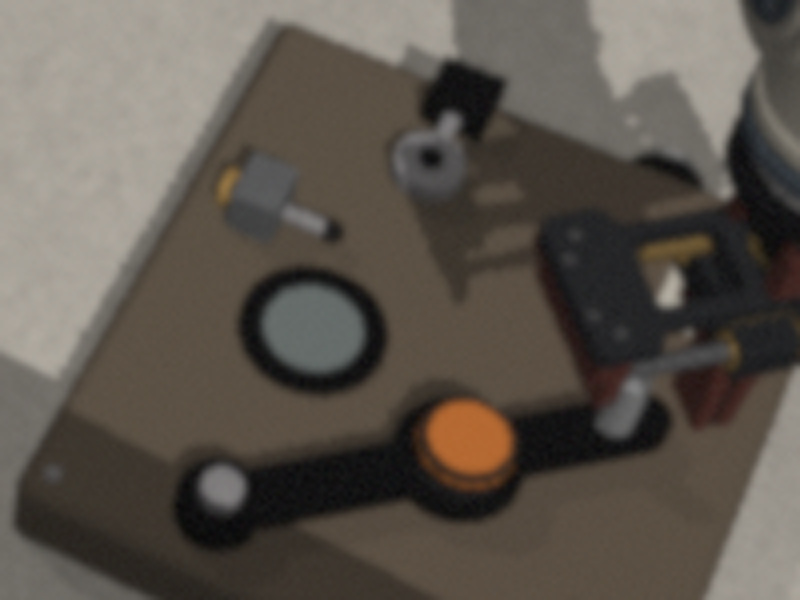

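>>> {"api": "apply_moves", "payload": {
  "commands": [
    [[0,0,-0.02,0],[0,0,-0.04,0],[0,0,-0.055,0],[0,0,-0.065,0],[0,0,-0.071,0],[0,0,-0.071,0]]
  ]
}}

```text
t: 13.18
ee_pos: [589.1, 211.9, 262.8]
orientation: [1.915, 0.533, -1.915]
ft_force: [-0.4, -0.6, -0.2]
width: 0.5
```

```bash
python3 - <<'E'
from h import *
o=readout.get_obs();print(o['t'],o['ee_pos'],o['ft_force'])
for c,(a,b) in {'top':(170,60),'scene':(180,350)}.items():
    im=snap(c,c+'8.png')
    cv2.imwrite(f'pics/{c}8c.png',cv2.resize(im['color'][a:a+150,b:b+200],None,fx=4,fy=4,interpolation=cv2.INTER_CUBIC)[...,::-1])
P=np.array([653,28.6]);e=o['ee_pos'][:2]
import math
for d in np.arange(0,56,2):
    f=math.radians(121.05+d);u=np.array([math.cos(f),math.sin(f)]);n=np.array([-u[1],u[0]])
    print(d,(P+190*u-18*n-e).round(1))
E
```

```text
13.175 [589.13155755 211.91086104 262.83506577] [-0.4142478  -0.61797819 -0.17681481]
0 [-18.7 -11.3]
2 [-24.7 -14.2]
4 [-30.5 -17.4]
6 [-36.2 -20.8]
8 [-41.9 -24.4]
10 [-47.3 -28.2]
12 [-52.7 -32.2]
14 [-57.9 -36.3]
16 [-62.9 -40.7]
18 [-67.8 -45.2]
20 [-72.6 -49.9]
22 [-77.2 -54.7]
24 [-81.6 -59.7]
26 [-85.8 -64.9]
28 [-89.8 -70.2]
30 [-93.7 -75.6]
32 [-97.3 -81.2]
34 [-100.8  -86.8]
36 [-104.1  -92.6]
38 [-107.1  -98.6]
40 [-110.  -104.6]
42 [-112.6 -110.7]
44 [-115.1 -116.9]
46 [-117.3 -123.2]
48 [-119.3 -129.5]
50 [-121. -136.]
52 [-122.6 -142.5]
54 [-123.9 -149. ]
```

View pics/scene8c.png

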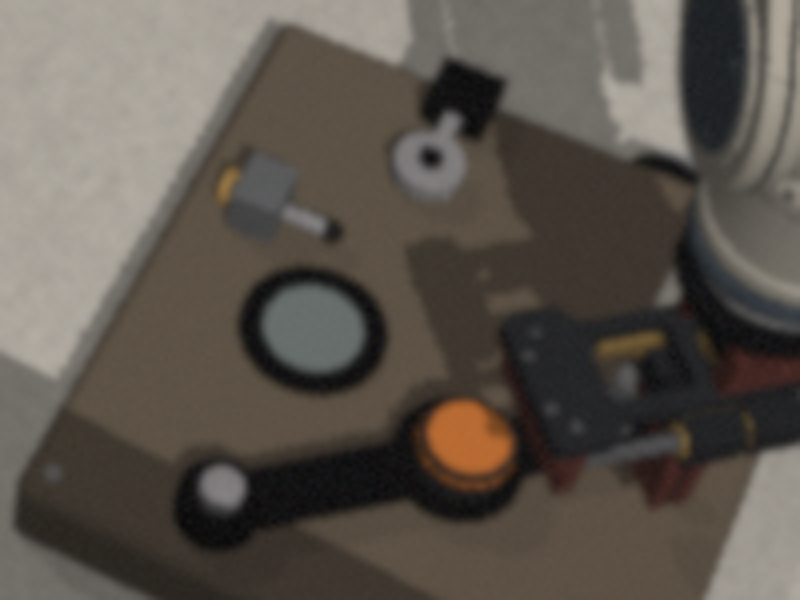

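View pics/top8c.png

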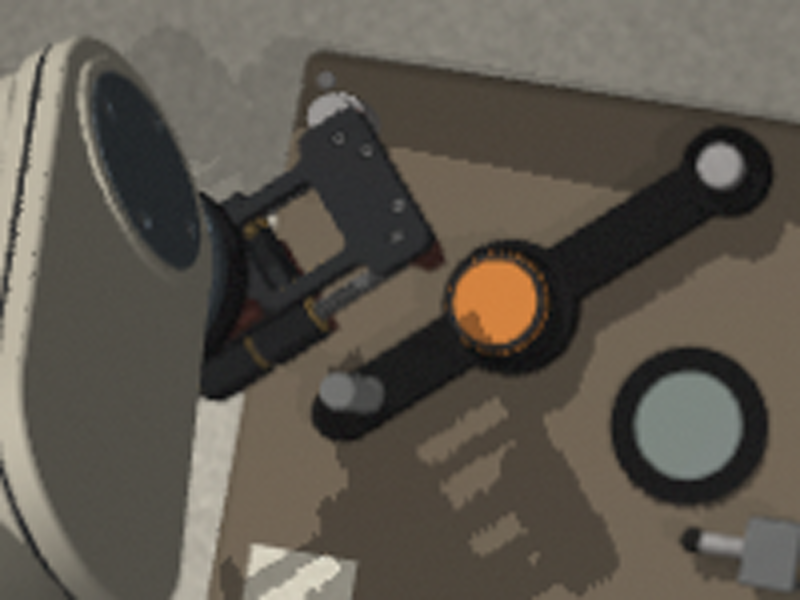

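>>> {"api": "apply_moves", "payload": {
  "commands": [
    [[-0.004,-0.0025,0,0],[-0.008,-0.005,0,0],[-0.012,-0.007,0,0],[-0.015,-0.009,0,0],[-0.018,-0.011,0,0],[-0.021,-0.0125,0,0.017],[-0.0247,-0.0142,0,0.035],[-0.0276,-0.0158,0,0.052]]
  ]
}}

```text
t: 14.28
ee_pos: [561.5, 196.0, 263.2]
orientation: [1.882, 0.578, -1.881]
ft_force: [0.7, -0.4, -0.3]
width: 0.6
```

>>> {"api": "apply_moves", "payload": {
  "commands": [
    [[-0.0029,-0.0016,0,0.017],[-0.0058,-0.0033,0,0.035],[-0.0086,-0.005,0,0.052],[-0.0115,-0.0068,0,0.07],[-0.0143,-0.0086,0,0.087],[-0.0171,-0.0105,0,0.105],[-0.0198,-0.0124,0,0.122],[-0.0225,-0.0144,0,0.14]]
  ]
}}

```text
t: 15.28
ee_pos: [538.8, 181.6, 263.2]
orientation: [1.792, 0.691, -1.792]
ft_force: [1.8, 0.3, 0.2]
width: 0.5
```

```bash
python3 - <<'E'
from h import *
o=readout.get_obs();print(o['t'],o['ee_pos'],o['ft_force'],o['moment'])
for c,(a,b) in {'top':(170,60),'scene':(180,350)}.items():
    im=snap(c,c+'9.png')
    cv2.imwrite(f'pics/{c}9c.png',cv2.resize(im['color'][a:a+150,b:b+200],None,fx=4,fy=4,interpolation=cv2.INTER_CUBIC)[...,::-1])
E
```

```text
15.275 [538.84616488 181.60975349 263.16406044] [1.77400849 0.25895678 0.20870736] [-0.09965368 -0.06388006  0.00130718]
```

View pics/top9c.png

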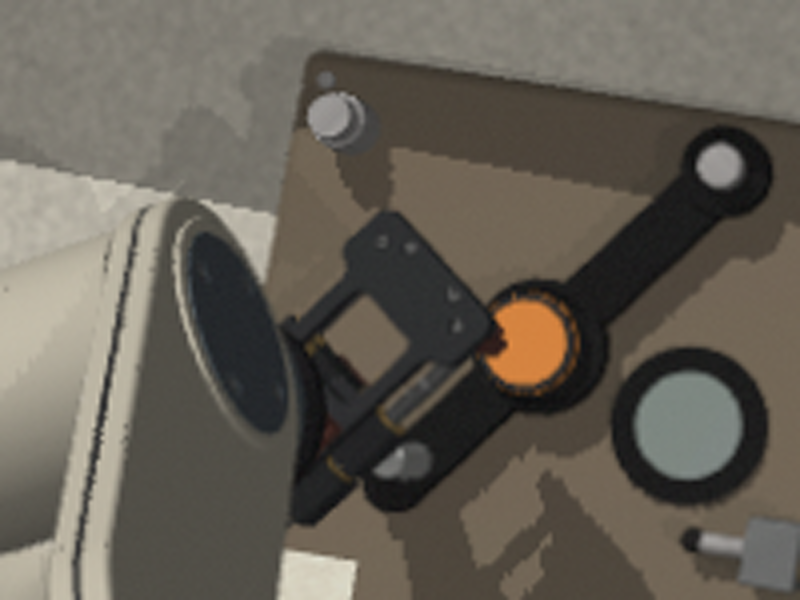

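>>> {"api": "apply_moves", "payload": {
  "commands": [
    [[-0.0052,-0.004,0,0.035],[-0.0103,-0.0083,0,0.07],[-0.0153,-0.0127,0,0.105],[-0.0201,-0.0173,0,0.14],[-0.0248,-0.0221,0,0.175],[-0.0293,-0.027,0,0.21],[-0.0336,-0.0321,0,0.244],[-0.0377,-0.0373,0,0.279]]
  ]
}}

```text
t: 16.38
ee_pos: [501.2, 144.5, 263.1]
orientation: [1.606, 0.893, -1.606]
ft_force: [-0.0, 1.6, -0.3]
width: 0.7
```

>>> {"api": "apply_moves", "payload": {
  "commands": [
    [[-0.002,-0.0027,0,0.017],[-0.0039,-0.0054,0,0.035],[-0.0058,-0.0082,0,0.052],[-0.0076,-0.011,0,0.07]]
  ]
}}

```text
t: 16.88
ee_pos: [493.5, 133.3, 263.1]
orientation: [1.557, 0.939, -1.558]
ft_force: [-0.5, 1.4, 0.7]
width: 0.6
```

```bash
python3 - <<'E'
from h import *
o=readout.get_obs();print(o['t'],o['ee_pos'],o['ft_force'],o['moment'])
for c,(a,b) in {'top':(190,80),'scene':(180,350)}.items():
    im=snap(c,c+'10.png')
    cv2.imwrite(f'pics/{c}10c.png',cv2.resize(im['color'][a:a+150,b:b+200],None,fx=4,fy=4,interpolation=cv2.INTER_CUBIC)[...,::-1])
E
```

```text
16.875 [493.54618461 133.28261439 263.10538334] [-0.53490254  1.35477722  0.68962738] [ 0.17108126  0.17383254 -0.01007576]
```

View pics/top10c.png

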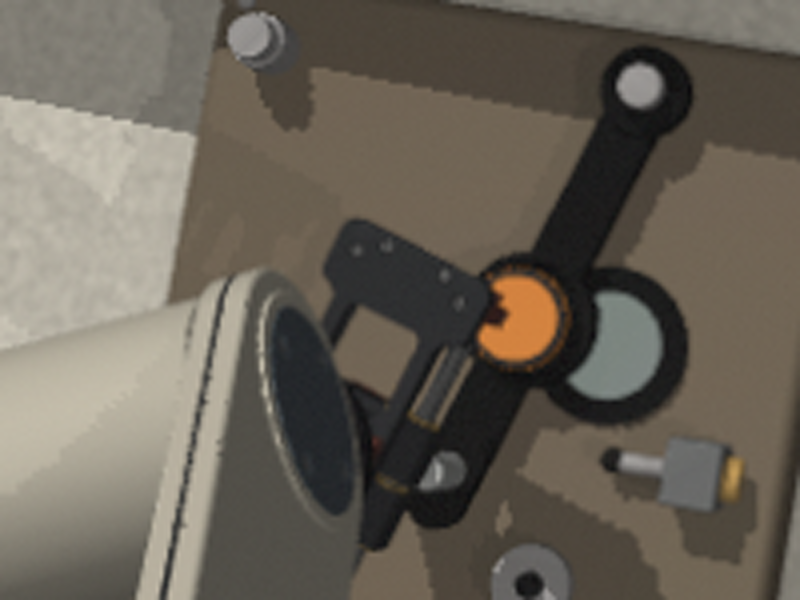

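View pics/scene10c.png

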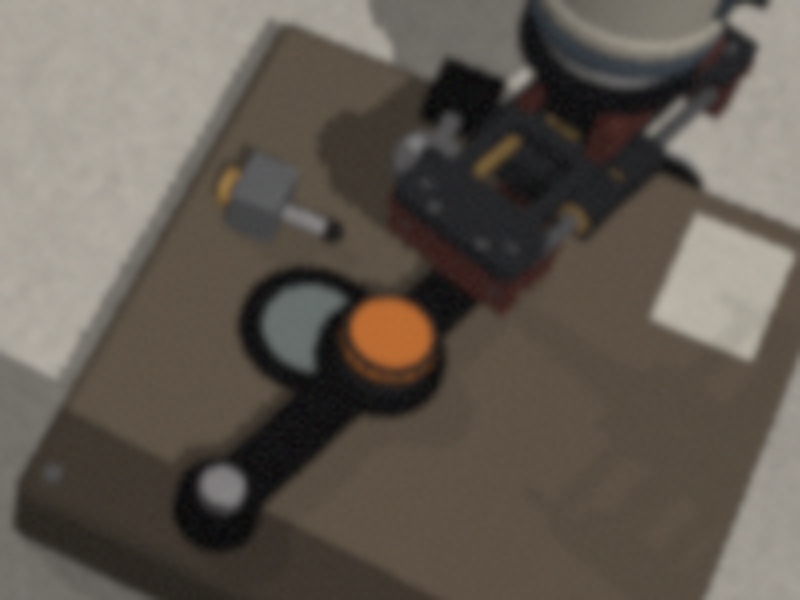

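>>> {"api": "apply_moves", "payload": {
  "commands": [
    [[-0.0018,-0.0028,0,0.017],[-0.0036,-0.0056,0,0.035],[-0.0053,-0.0084,0,0.052],[-0.007,-0.0113,0,0.07]]
  ]
}}

```text
t: 17.48
ee_pos: [486.7, 121.9, 263.2]
orientation: [1.509, 0.983, -1.508]
ft_force: [0.8, 1.4, -0.4]
width: 0.7
```

>>> {"api": "apply_moves", "payload": {
  "commands": [
    [[-0.0016,-0.0029,0,0.017],[-0.0031,-0.0059,0,0.035],[-0.0046,-0.0089,0,0.052],[-0.0061,-0.0119,0,0.07]]
  ]
}}

```text
t: 17.98
ee_pos: [480.5, 110.0, 263.2]
orientation: [1.459, 1.025, -1.459]
ft_force: [0.2, 0.6, 0.2]
width: 0.4
```

```bash
python3 - <<'E'
from h import *
o=readout.get_obs();print(o['t'],o['ee_pos'],o['ft_force'],o['moment'])
for c,(a,b) in {'top':(190,80),'scene':(180,350)}.items():
    im=snap(c,c+'11.png')
    cv2.imwrite(f'pics/{c}11c.png',cv2.resize(im['color'][a:a+150,b:b+200],None,fx=4,fy=4,interpolation=cv2.INTER_CUBIC)[...,::-1])
E
```

```text
17.975 [480.54362286 110.01084414 263.17641534] [0.19973489 0.60395755 0.24240909] [ 0.03439335 -0.05928436 -0.00556895]
```

View pics/top11c.png

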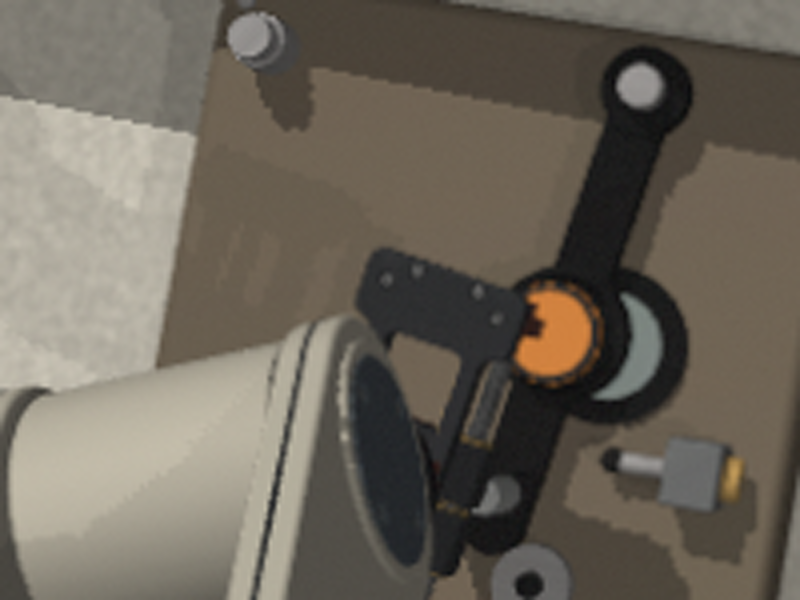

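>>> {"api": "apply_moves", "payload": {
  "commands": [
    [[-0.0014,-0.003,0,0.017],[-0.0027,-0.006,0,0.035]]
  ]
}}

```text
t: 18.32
ee_pos: [477.9, 104.2, 263.2]
orientation: [1.435, 1.046, -1.434]
ft_force: [0.2, 3.4, 0.6]
width: 0.4
```

>>> {"api": "apply_moves", "payload": {
  "commands": [
    [[-0.0013,-0.0031,0,0.017],[-0.0026,-0.0062,0,0.035]]
  ]
}}

```text
t: 18.58
ee_pos: [475.3, 97.8, 263.2]
orientation: [1.409, 1.066, -1.409]
ft_force: [0.4, 2.2, 0.5]
width: 0.5
```

>>> {"api": "apply_moves", "payload": {
  "commands": [
    [[-0.0006,-0.0016,0,0.009],[-0.0012,-0.0031,0,0.017]]
  ]
}}

```text
t: 18.82
ee_pos: [474.1, 94.7, 263.1]
orientation: [1.398, 1.075, -1.398]
ft_force: [0.8, 0.8, -0.6]
width: 0.2
```

>>> {"api": "apply_moves", "payload": {
  "commands": [
    [[-0.0006,-0.0016,0,0.009],[-0.0011,-0.0031,0,0.017]]
  ]
}}

```text
t: 19.08
ee_pos: [473.0, 91.7, 263.1]
orientation: [1.385, 1.085, -1.386]
ft_force: [0.6, 1.5, -0.2]
width: 0.5
```

```bash
python3 - <<'E'
from h import *
o=readout.get_obs();print(o['t'],o['ee_pos'],o['ft_force'],o['moment'])
for c,(a,b) in {'top':(190,80),'scene':(180,350)}.items():
    im=snap(c,c+'12.png')
    cv2.imwrite(f'pics/{c}12c.png',cv2.resize(im['color'][a:a+150,b:b+200],None,fx=4,fy=4,interpolation=cv2.INTER_CUBIC)[...,::-1])
E
```

```text
19.075 [472.95153606  91.66140436 263.1383765 ] [ 0.5889915   1.52580463 -0.16234331] [ 0.02759455 -0.01982619  0.01590223]
```

View pics/top12c.png

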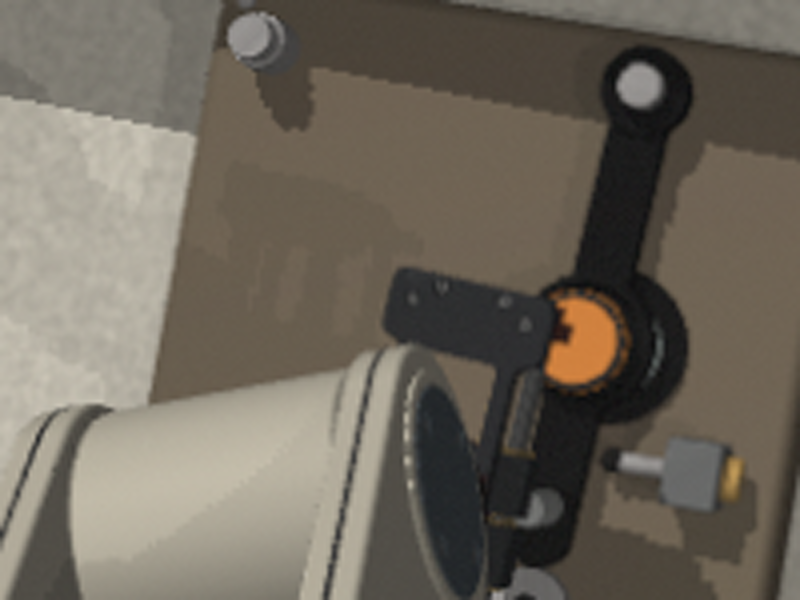

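View pics/scene12c.png

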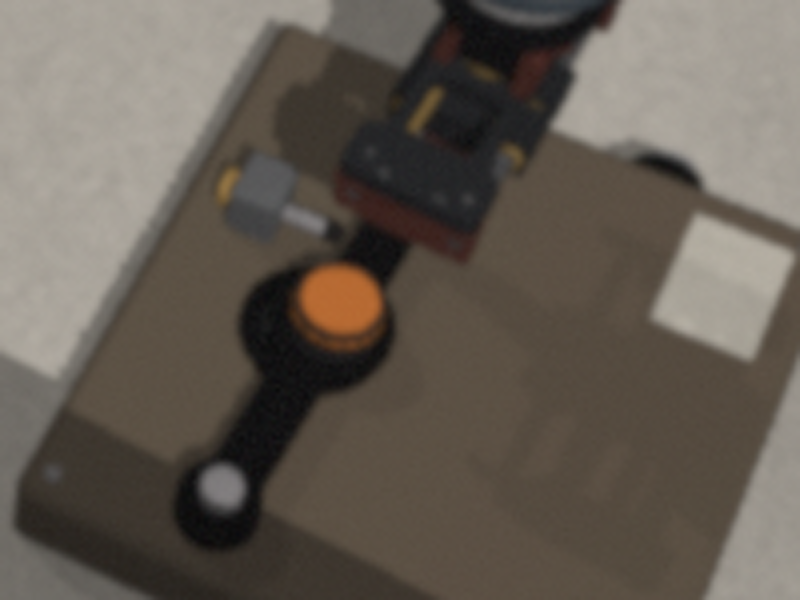

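>>> {"api": "apply_moves", "payload": {
  "commands": [
    [[-0.0005,-0.0015,0,0.009],[-0.001,-0.003,0,0.017]]
  ]
}}

```text
t: 19.42
ee_pos: [471.8, 88.7, 263.1]
orientation: [1.373, 1.094, -1.374]
ft_force: [-0.5, -0.2, -0.3]
width: 0.4
```

>>> {"api": "apply_moves", "payload": {
  "commands": [
    [[-0.0005,-0.0015,0,0.009]]
  ]
}}

```text
t: 19.55
ee_pos: [471.4, 87.2, 263.1]
orientation: [1.367, 1.099, -1.367]
ft_force: [0.6, 0.6, -0.4]
width: 0.8
```

>>> {"api": "apply_moves", "payload": {
  "commands": [
    [[-0.0005,-0.0015,0,0.009]]
  ]
}}

```text
t: 19.68
ee_pos: [471.0, 85.9, 263.1]
orientation: [1.361, 1.104, -1.36]
ft_force: [-1.0, 6.5, -0.9]
width: 0.3
```

>>> {"api": "apply_moves", "payload": {
  "commands": [
    [[-0.0001,-0.0005,0,0]]
  ]
}}

```text
t: 19.8
ee_pos: [471.0, 85.7, 263.2]
orientation: [1.362, 1.104, -1.36]
ft_force: [-0.2, 7.4, -0.7]
width: 0.8
```

>>> {"api": "apply_moves", "payload": {
  "commands": [
    [[0,0,0,0]]
  ]
}}

```text
t: 19.92
ee_pos: [471.0, 85.8, 263.1]
orientation: [1.362, 1.104, -1.36]
ft_force: [0.1, 7.6, 0.3]
width: 0.3
```

>>> {"api": "apply_moves", "payload": {
  "commands": [
    [[-0.0001,-0.0008,0,0],[-0.0001,-0.0008,0,0]]
  ]
}}

```text
t: 20.18
ee_pos: [470.9, 85.4, 263.2]
orientation: [1.363, 1.104, -1.36]
ft_force: [0.2, 10.2, -1.2]
width: 0.6
```

Firm on the stop at about 10 N. I hold there for more than a second.

>>> {"api": "apply_moves", "payload": {
  "commands": [
    [[0,0,0,0],[0,0,0,0],[0,0,0,0],[0,0,0,0],[0,0,0,0]]
  ]
}}

```text
t: 20.8
ee_pos: [470.9, 85.4, 263.2]
orientation: [1.363, 1.104, -1.36]
ft_force: [0.4, 9.6, -2.0]
width: 0.7
```

>>> {"api": "apply_moves", "payload": {
  "commands": [
    [[0,0,0,0],[0,0,0,0],[0,0,0,0],[0,0,0,0],[0,0,0,0],[0,0,0,0]]
  ]
}}

```text
t: 21.55
ee_pos: [470.9, 85.4, 263.2]
orientation: [1.363, 1.105, -1.36]
ft_force: [-0.4, 10.5, -2.5]
width: 0.6
```

```bash
python3 - <<'E'
from h import *
o=readout.get_obs();print(o['t'],o['ee_pos'],o['ft_force'],o['moment'])
for c,(a,b) in {'top':(190,80),'scene':(180,350)}.items():
    im=snap(c,c+'13.png')
    cv2.imwrite(f'pics/{c}13c.png',cv2.resize(im['color'][a:a+150,b:b+200],None,fx=4,fy=4,interpolation=cv2.INTER_CUBIC)[...,::-1])
E
```

```text
21.55 [470.87790581  85.41429756 263.1602319 ] [-0.409624   10.48395117 -2.4946343 ] [ 1.71619438  0.19397558 -0.02536248]
```

View pics/top13c.png

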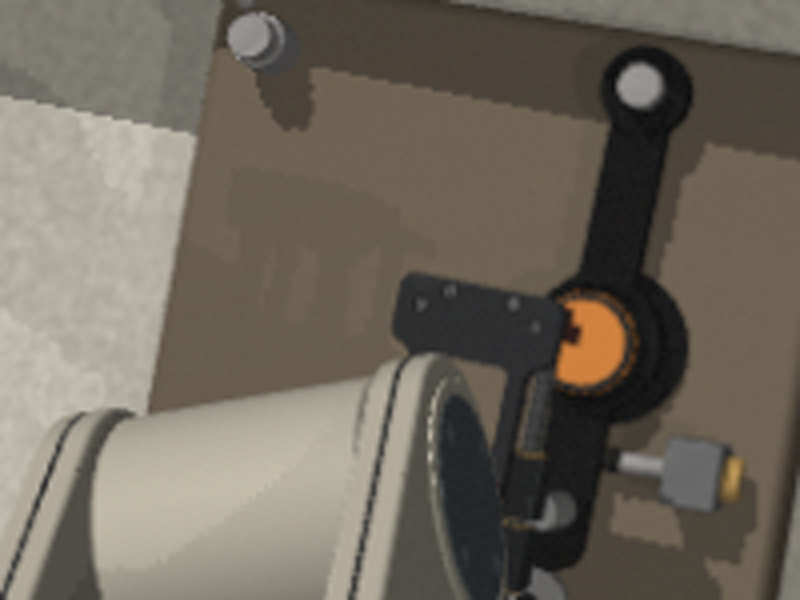

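>>> {"api": "apply_moves", "payload": {
  "commands": [
    [[0.0002,0.001,0,0],[0.0004,0.002,0,0],[0.0006,0.0035,0,0],[0.001,0.007,0,0],[0.002,0.014,0,0],[0.004,0.025,0,0],[0.006,0.04,0,0],[0.006,0.04,0,0]]
  ]
}}

```text
t: 22.65
ee_pos: [477.1, 125.8, 263.2]
orientation: [1.36, 1.104, -1.359]
ft_force: [-0.6, -0.2, -0.2]
width: 0.5
```

>>> {"api": "apply_moves", "payload": {
  "commands": [
    [[0,0.01,0.02,0],[0,0.03,0.05,0],[0,0.06,0.09,0],[0,0.1,0.13,0],[0,0.15,0.15,0],[0,0.2,0.15,0],[0,0.23,0.15,0],[0,0.23,0.15,0]]
  ]
}}

```text
t: 23.65
ee_pos: [476.4, 356.1, 412.9]
orientation: [1.359, 1.105, -1.359]
ft_force: [-0.1, -0.8, -0.3]
width: 0.6
```

```bash
python3 - <<'E'
from h import *
o=readout.get_obs();print(o['t'],o['ee_pos'],o['ft_force'])
for c,(a,b) in {'top':(190,110),'scene':(180,350)}.items():
    im=snap(c,c+'14.png')
    cv2.imwrite(f'pics/{c}14c.png',cv2.resize(im['color'][a:a+150,b:b+200],None,fx=4,fy=4,interpolation=cv2.INTER_CUBIC)[...,::-1])
    for l in ['cell','post','amber_filter']: print(c,l,[(np.round(d['position'],1).tolist(),round(d['conf'],2)) for d in models.place_of(c,l)[:4]])
E
```

```text
23.65 [476.39062421 356.07374242 412.87361411] [-0.06938762 -0.7973065  -0.27330161]
top cell [([538.7, 52.8, 56.1], 0.81)]
top post [([467.4, 68.1, 111.5], 0.69)]
top amber_filter [([522.0, -221.1, 1.7], 0.95), ([492.7, -459.6, -4.0], 0.7), ([540.3, 51.5, 59.9], 0.56)]
scene cell [([543.2, 53.9, 59.2], 0.57)]
scene post []
scene amber_filter [([541.5, 51.3, 57.7], 0.95), ([490.8, -460.5, -0.5], 0.82), ([519.3, -224.5, -2.5], 0.78), ([533.7, 110.4, -3.7], 0.46)]
```

View pics/top14c.png

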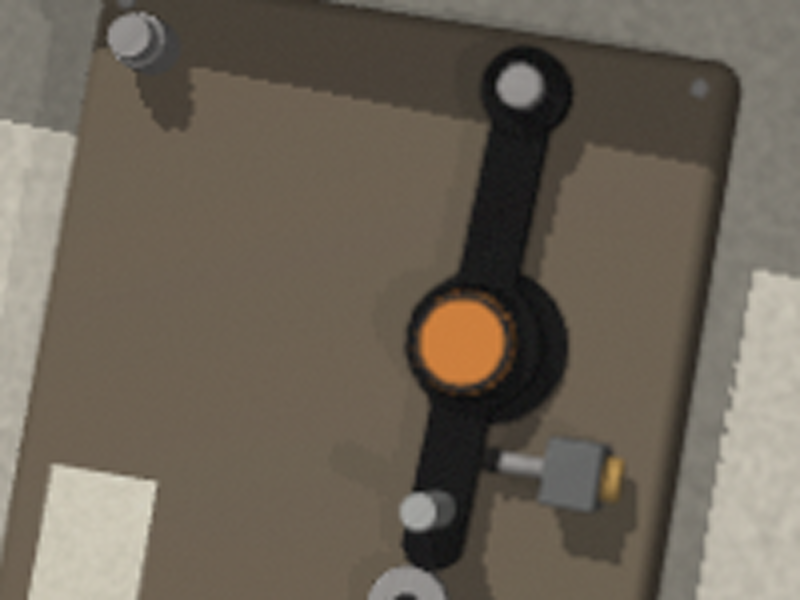

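View pics/scene14c.png

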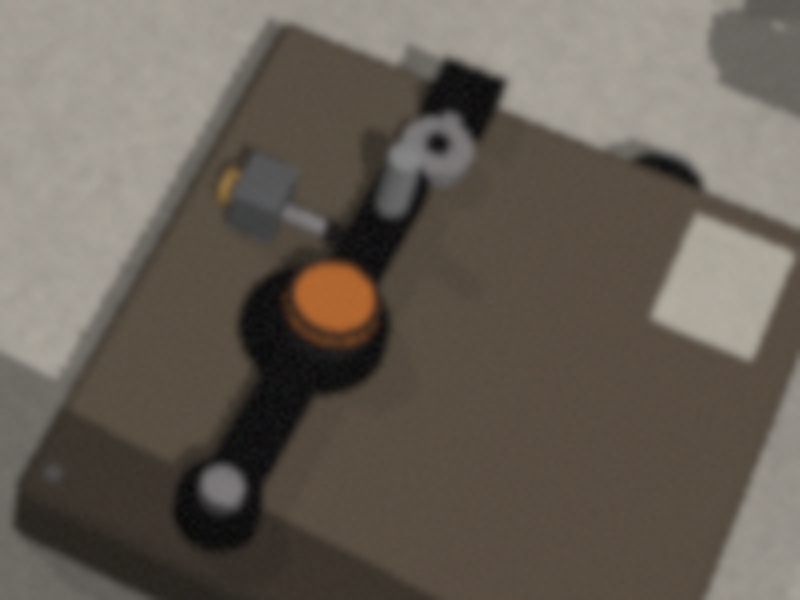

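```bash
python3 - <<'E'
from h import *
a=viewer.get_image('top')['color'].astype(int)
for i in range(10): viewer.get_image('scene')
b=viewer.get_image('top')['color'].astype(int)
print(abs(a-b)[190:390,100:310].max(), readout.get_obs()['t'])
p=cv2.imread('pics/top13.png');q=b[:,:,::-1].astype(np.uint8)
x=[cv2.resize(k[285:325,210:260],None,fx=8,fy=8,interpolation=cv2.INTER_CUBIC) for k in (p,q)]
cv2.imwrite('pics/cmp.png',np.hstack(x)); cv2.imwrite('pics/fin_top.png',q)
for k in (p,q): print(k[303:308,226:240].sum(2))
E
```

```text
9 24.65
[[ 84  81  83  73  76 100 107  93 119 259 348 336 331 321]
 [ 78  91  77  73  77 107 102 107 138 334 456 451 448 424]
 [ 82  85  92  72  71  99 100  90 194 364 453 458 463 462]
 [ 90  87  77  56  60  87  87  81 208 334 389 399 408 421]
 [ 80  83  73  63 102 127  88  73 160 250 289 307 324 342]]
[[ 76  85  81  75  65 103 104  95 117 252 339 332 322 314]
 [ 82  91  80  65  74 100 102 104 137 332 446 444 437 424]
 [ 80  75  78  71  74  95 103 100 189 357 445 450 451 449]
 [ 85  81  85  74  76  89  89  80 204 327 382 394 403 413]
 [ 81  90  71  76 115 125  87  80 151 242 289 301 321 336]]
```

View pics/cmp.png

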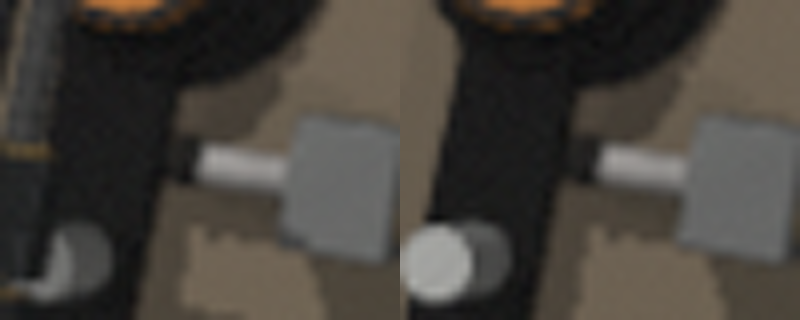

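View pics/fin_top.png

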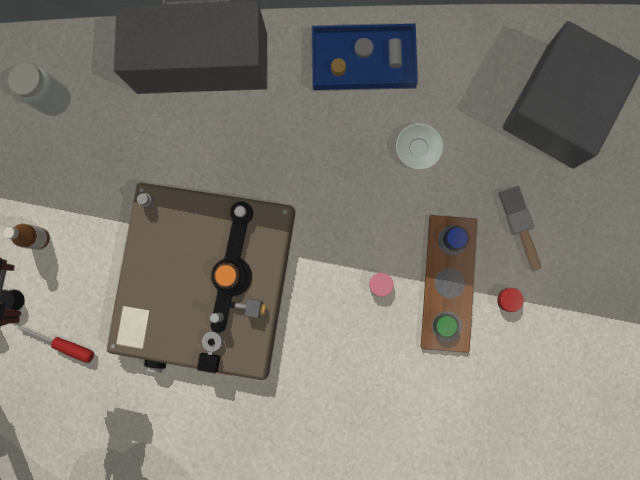

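```bash
python3 -c "
from h import *
print(readout.get_obs()['ft_force']); print(workorder.close_job())"
```

```text
[ 0.89646894 -0.23442548  0.37199799]
the job is handed in; nothing more can be done
None
```

The amber filter is in the arm's holder and released. The arm is swung home against the stop screw, and I handed the job in at about 24.7 s of the 72 s allowed.

- **Filter:** I lowered it to the holder floor and let go. Afterwards its glass showed within half a pixel of where a fully seated filter should appear.
- **Push:** I pushed the post with closed fingers along its arc. Spring resistance peaked at about 3.4 N, fell to about zero past the click, then the force jumped to 6.5 N when the arm met the stop.
- **Press:** I brought it up to about 10 N and held it for about 1.4 s, with readings of 9.6 to 10.5 N. I then backed off slowly and lifted clear.
- **Last checks:** In the top camera the arm lies against the rubber tip exactly as it did under load. Nothing moved over the next second, and the force on the tool was close to zero. The filter is still in the holder, and the green and blue filters are still in place on the rack.

Some readings disagreed:
- **Grasp:** The arm first arrived about 6 mm off the commanded position, which I corrected before gripping.
- **Cameras:** They differ by about 2 mm in y.
- **Network:** It also reported the pink and red look-alikes as amber; I told them apart by the pictures.
- **Final angle:** By the pictures the arm rests about 2° (0.03 rad) short of my estimate of straight home. That is within the 0.05 rad allowed.

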